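# Test the long spring gauge at the model builders' table

## Task

Before it is used for rigging, test the longer of the two spring gauges: pull its black bar straight out until its pointer stands over the little brass clip on the scale, hold it still there for a full second, then ease it fully home without letting it snap back, and let go. Leave the clip where it is, and leave the shorter gauge alone.

Things in the scene. Friction and masses are not known exactly. Their poses are not given: they have to be found in the camera images.
- long_gauge: Longer spring gauge, fixed: wooden base 220 x 76 mm, aluminium spring barrel at its far end, parts up to 47 mm high. The shorter gauge beside it (left or right) has a 130 mm base, else alike. Origin: on the table under the home place of its pull bar, 70 mm before the base. +x runs along the gauge to base and barrel; +y to its scale side. Pulling out goes along its -x, level, towards the robot.
- long_slide: Sprung moving part of the longer gauge. Origin: centre of its upright black pull bar, 14 mm along the pull (x), 56 wide (y), 56 tall, 20 to 76 mm above the table. An 8 mm rod, 20 to 28 mm above the table, runs from mid-bar to the base: tips pinching front to back stay above 32 mm. Starts home; travel 110 mm; spring pulls home, 2 N at home, 8.5 N fully out. Axes as long_gauge.
- long_pointer (a point): The pointer of the longer gauge: a thin dark cross-arm (4 mm along the pull, 40 mm across) on the carriage, 42 mm above the table, moving rigidly with the black bar 200 mm before it. This point is the middle of its part over the scale (26 mm to the +y side of the rod); axes as for long_slide.
- long_clip (a point): Top centre of the small brass clip, a block 10 mm along the pull, 26 mm across and 20 mm tall, on the white scale strip of the longer gauge, its top 34 mm above the table: the mark to pull to. The pointer passes 4 mm above it. It lies 45 to 90 mm out from the pointer's home and is stiff: it stays unless pushed with more than 25 N.
- short_slide: The moving part of the shorter gauge, like that of the longer one; origin at the centre of its black pull bar, of the same size and height. It must stay home.

How it is judged (in metres and radians):
On the way:
1. the pointer of the longer gauge is held still over the clip, within 10 mm, for 0.7 s (horizontal distance between long_pointer and long_clip below 0.01 m and linear speed of long_slide below 0.03 m/s), for 0.7 s.
At the end, for the whole second after the job is handed in: After the pull and hold, the longer gauge's slide is back home (within 10 mm) and at rest, the clip is within 8 mm of where it was, and the shorter gauge's slide is home (within 10 mm) (distance of each of long_slide, short_slide from where it was at the start of the episode below 0.01 m and linear speed of long_slide below 0.02 m/s and distance of long_clip from where it was at the start of the episode below 0.008 m); the robot touches nothing.
It fails at once if the longer gauge's slide snaps (moves faster than 0.6 m/s) (linear speed of long_slide above 0.6 m/s).
It fails at once if the clip is pushed 8 mm or more along the scale (distance of long_clip from where it was at the start of the episode above 0.008 m).
It fails at once if the shorter gauge is pulled out more than 10 mm (distance of short_slide from where it was at the start of the episode above 0.01 m).
It also fails if it takes over 38 s, if anything falls off the work surface, if the arm or the gripper's body presses on something with over 40 N, if the wrist force passes 120 N, or if a joint passes its speed limit or range.

## Robot

A 6-joint arm with a two-finger parallel gripper is mounted at the origin on the work surface. World frame = base frame: x ahead of the robot, y to its left, z up, the work surface at z = 0. Lengths are in m, angles in degrees, forces in N, time in s.
With the tool pointing down it reaches from about 0.275 to 0.825 m from the base axis. Payload 5.2 kg.
Tool frame: the origin (TCP) lies on the centre line of the jaws, within the pads' length; the fingertips stand 25 mm ahead of it and the grasp point (between the pads) lies 6 mm ahead of it; z points along the fingers, y is the line along which they close (so a half turn about z gives the same grasp; the last joint's range is limited). The gripper opens to 93 mm and grips with 3 to 60 N. Pads are 15 mm wide; open, the fingers measure 128 mm over their backs; the gripper's body (75 mm by 188 mm) begins 65 mm behind the grasp point.
Start: joints at [58.453, 14.817, 87.949, -0, 77.235, -11.62], TCP at [0.187, 0.517, 0.244] pointing down, gripper open.
Joint ranges: [-179.93, 179.93], [-52.35, 119.4], [10.71, 147.94], [-69.91, 249.91], [12.55, 155.21], [-178.61, 178.61]. Speed limits (degrees/s): [147.25, 147.25, 180, 180, 180, 180].

## Interface

Orientations are given as [roll, pitch, yaw] about the fixed x, y, z axes, in that order (R = Rz(yaw) Ry(pitch) Rx(roll)).
In Python, from rig import readout, viewer, job gives the robot as it stands. The module is installed in compiled form; this text tells all that it offers.
- The arm moves only by the tool jog_arm, never from a script. Its arguments are lists of equal length, an entry for each row: "claw": the closure, from -1 (fully open) to 1 (shut); "offset": the shift along the tool's x, y, z in cm, a list of three; "twist": the turn, a rotation vector about the tool's x, y, z in degrees, a list of three. A call has 1 to 8 rows; each row shifts and turns the commanded pose from where the row before left it, along the tool's axes as they then stand; what a row does not reach is not made up. A row lasts 1/10 s, in which the tool goes at most 50 mm and 8.59 degrees, less where a joint would pass 70% of its speed; a pose out of reach is approached as far as the arm can. A call is refused whole if a number of a shift passes 5 or a number of a turn 8.59, either way. A call with a gripper value outside its range is refused whole. The fingers move at their own pace and stop on an object; "grip_force" is the grip in N (left out, the last holds). Time passes only in rows, so rows that do not move let the fingers close. It gives the time, the measured TCP pose, the force, the opening and the grip force at its end, in the units of the state.
- readout.get_obs(): the state, without advancing time (a new reading comes with each control period).
- viewer.capture(name): name is "side" or "top"; returns the picture (480x640x3 uint8, blue, green, red); there is no depth.
- viewer.calibration(name): a dict with "fx", "fy", "cx", "cy" (pixels), "cam_to_world" (4x4, takes a point from camera to world coordinates). Camera axes: x right, y down, z forward; pixel columns grow to the right and rows downward; lengths in m; the calibration is good to about 2 mm. A picture is of the moment at which its call begins. calibration takes no time and is no camera call.
- job.hand_in(): hands the job in; it is judged then, once.
The state is a dict: "time": time; "q": joint angles; "qvel": joint speeds; "joint_torque": joint torques, N m; "position": TCP position; "ee_rot": TCP orientation; "contact_force": force on the tool from outside, world axes, zero at the start; "moment": the same for the moment, N m; "finger_gap": opening from 0.0 (shut) to 1.0 (fully open); "finger_force": force on a finger pad.
Only numpy, scipy, OpenCV 4.12 (cv2) and the standard library are available. Lean on these libraries where they do the work, as an engineer would, in place of code of your own. Each camera call takes 0.05 s, during which the arm holds its last target. There are 200 camera calls.

## Working session

There is one attempt and no reset: what is moved stays moved. The work goes in short steps, Python scripts to look and compute and a tool call to move; the robot and the scene stay as the last step left them, time stands still between calls to the robot, and variables do not carry over. Pictures are saved under pics/ and viewed, at most 10 in all, crops included, and the job is handed in when it is done.

Besides the shell and the picture viewer there is one more tool, called after "Request:" as a command line: name --argument value ..., lists and objects as JSON in quotes. jog_arm: Moves the arm, as the interface text tells. Its arguments: {"type":"object","properties":{"claw":{"type":"array"},"offset":{"type":"array"},"twist":{"type":"array"},"grip_force":{"type":"number"}},"required":["claw","offset","twist"]}

```bash
mkdir -p pics; python3 - <<'E'
from rig import readout, viewer
import cv2, numpy as np
for n in ("top","side"):
    cv2.imwrite(f"pics/{n}0.png", viewer.capture(n))
    c=viewer.calibration(n); print(n,c["fx"],c["cx"],c["cy"],np.round(c["cam_to_world"],3).tolist())
o=readout.get_obs(); print({k:np.round(v,3).tolist() for k,v in o.items()})
E
```

```text
top 521.93560148747 317.75201809388875 233.59628278532097 [[-0.009, -0.99, 0.144, 0.531], [-1.0, 0.006, -0.021, 0.024], [0.02, -0.144, -0.989, 1.026], [0.0, 0.0, 0.0, 1.0]]
side 544.6768446829693 304.0378589496895 252.3887904246727 [[-0.99, -0.085, 0.112, 0.538], [-0.141, 0.645, -0.751, 0.745], [-0.008, -0.76, -0.65, 0.689], [0.0, 0.0, 0.0, 1.0]]
{'time': 0.1, 'q': [58.453, 14.856, 88.003, 0.002, 77.235, -11.621], 'qvel': [0.041, -0.175, -0.209, -0.011, -0.049, -0.127], 'joint_torque': [0.002, -43.821, -28.464, 0.072, 0.036, -0.0], 'position': [0.187, 0.517, 0.243], 'ee_rot': [-179.908, -0.02, 160.073], 'contact_force': [-0.315, 1.108, -0.53], 'moment': [-0.031, 0.005, 0.008], 'finger_force': 0.0, 'finger_gap': 0.998}
```

View pics/top0.png

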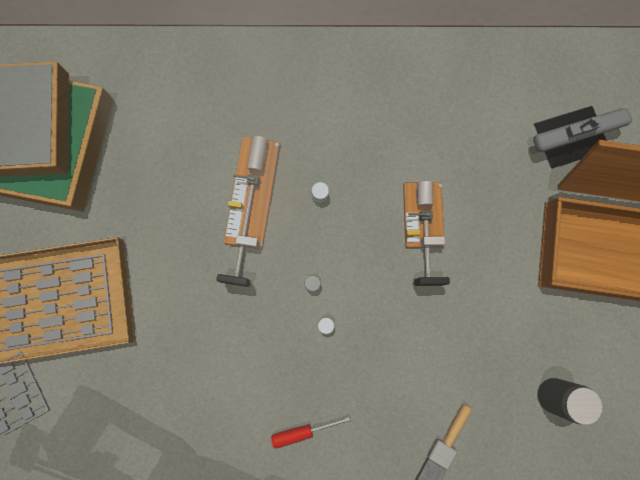

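View pics/side0.png

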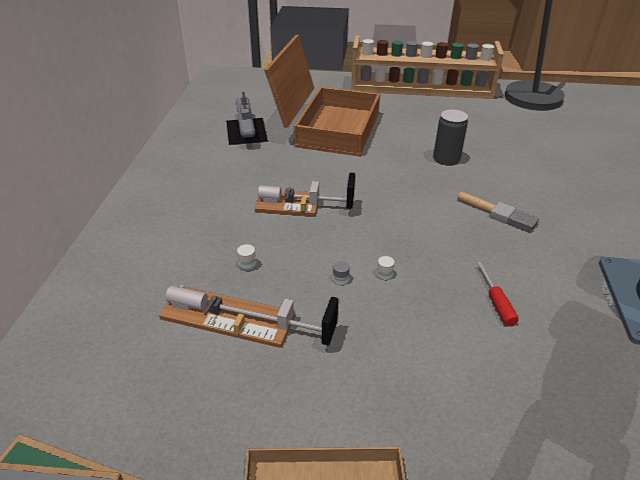

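The top view shows the long gauge on the left, with its bar near (233,281), clip near (235,204) and pointer near (247,181). The short gauge is on the right, with its bar at (432,282). I'll enlarge the long gauge for measuring.

```bash
python3 - <<'E'
import cv2
i=cv2.imread("pics/top0.png")[130:295,205:300]
a=cv2.resize(i,None,fx=3.6,fy=3.6,interpolation=cv2.INTER_CUBIC)
s=cv2.imread("pics/side0.png")[280:350,155:345]
b=cv2.resize(s,None,fx=2.4,fy=2.4,interpolation=cv2.INTER_CUBIC)
import numpy as np
o=np.zeros((594,800,3),np.uint8); o[:a.shape[0],:a.shape[1]]=a; o[:b.shape[0],344:344+b.shape[1]]=b
cv2.imwrite("pics/crop.png",o); print(a.shape,b.shape)
E
```

```text
(594, 342, 3) (168, 456, 3)
```

View pics/crop.png

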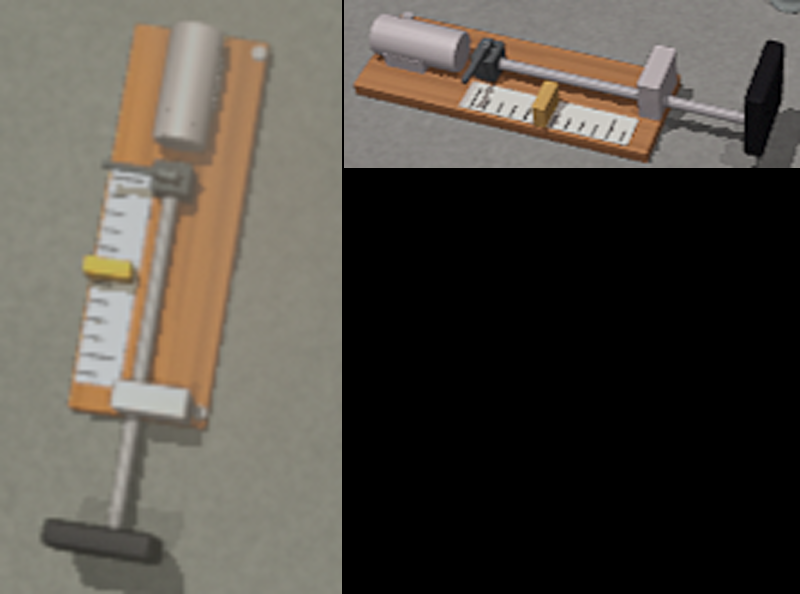

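The crop shows the black bar's top at about (101,537), the clip's top at (107,265), the pointer arm running from (103,165) to (155,170), and the rod from (170,200) to (122,500). I'll turn these into positions.

```bash
cat > h.py <<'E'
import numpy as np
from rig import viewer
def ray(n,u,v,z):
    c=viewer.calibration(n); T=np.array(c["cam_to_world"])
    d=T[:3,:3]@[(u-c["cx"])/c["fx"],(v-c["cy"])/c["fy"],1]
    return T[:3,3]+d*(z-T[2,3])/d[2]
E
python3 - <<'E'
from h import *
p=lambda x,y,z: ray("top",205+x/3.6,130+y/3.6,z)
np.set_printoptions(precision=4,suppress=True)
B=[p(136,26,.012),p(270,42,.012),p(207,427,.012),p(70,408,.012)]
print("base",B, "sides",np.linalg.norm(B[0]-B[1]),np.linalg.norm(B[1]-B[2]),np.linalg.norm(B[0]-B[3]),np.linalg.norm(B[3]-B[2]))
for a,b in((B[3],B[0]),(B[2],B[1])): print("yaw",np.degrees(np.arctan2(*(b-a)[[1,0]])))
r=[p(170,200,.028),p(122,500,.028)]; print("rod",r,np.degrees(np.arctan2(*(r[0]-r[1])[[1,0]])))
print("bar ends",p(45,530,.076),p(160,546,.076),"clip",p(107,265,.034),"ptr",p(105,165,.043),p(155,171,.043))
E
```

```text
base [array([0.8752, 0.1522, 0.012 ]), array([0.8658, 0.0774, 0.012 ]), array([0.6495, 0.1111, 0.012 ]), array([0.6603, 0.1853, 0.012 ])] sides 0.07537997387134647 0.21890277356699187 0.21742561621369216 0.07494471137379911
yaw -8.758512231004154
yaw -8.865708023800538
rod [array([0.7717, 0.1306, 0.028 ]), array([0.609 , 0.1545, 0.028 ])] -8.341683333052952
bar ends [0.5904 0.1866 0.076 ] [0.5819 0.1288 0.076 ] clip [0.7347 0.1633 0.034 ] ptr [0.7874 0.1639 0.043 ] [0.784  0.1372 0.043 ]
```

```bash
cat >> h.py <<'E'
from scipy.spatial.transform import Rotation as R
from rig import readout
def plan(goal,yaw,n,nd=1):
    o=readout.get_obs(); p=np.array(o["position"]); r=R.from_euler("xyz",o["ee_rot"],degrees=True)
    g=R.from_euler("xyz",[180,0,yaw],degrees=True); goal=np.array(goal)
    for k in range(n,0,-1):
        t=np.round((r.inv()*g).as_rotvec(degrees=True)/k,1); d=np.round(r.inv().apply(goal-p)*100/k,nd)
        print(d.tolist(),t.tolist()); p=p+r.apply(d/100); r=r*R.from_rotvec(t,degrees=True)
    print("end",p,r.as_euler("xyz",degrees=True))
E
python3 -c "
from h import *
plan([.586,.158,.20],81.4,16)"
```

```text
[-3.1, -1.3, 0.3] [-0.0, 0.0, 4.9]
[-3.2, -1.0, 0.3] [-0.0, 0.0, 4.9]
[-3.3, -0.7, 0.3] [-0.0, 0.0, 4.9]
[-3.3, -0.4, 0.3] [-0.0, 0.0, 4.9]
[-3.3, -0.1, 0.3] [-0.0, 0.0, 4.9]
[-3.4, 0.1, 0.3] [-0.0, 0.0, 4.9]
[-3.3, 0.4, 0.3] [-0.0, 0.0, 4.9]
[-3.3, 0.7, 0.2] [-0.0, 0.0, 4.9]
[-3.2, 1.0, 0.3] [-0.0, 0.0, 4.9]
[-3.1, 1.3, 0.2] [-0.0, 0.0, 4.9]
[-3.0, 1.5, 0.3] [-0.0, 0.0, 4.9]
[-2.8, 1.8, 0.2] [-0.0, 0.0, 5.0]
[-2.7, 2.0, 0.3] [-0.0, 0.0, 4.9]
[-2.5, 2.2, 0.2] [-0.0, 0.0, 5.0]
[-2.3, 2.5, 0.3] [-0.0, 0.0, 4.9]
[-2.1, 2.6, 0.2] [-0.0, 0.1, 5.0]
end [0.58580282 0.1578002  0.20005051] [-1.79957559e+02 -1.37326690e-02  8.13732279e+01]
```

Request:
jog_arm --claw '[-0.1,-0.1,-0.1,-0.1,-0.1,-0.1,-0.1,-0.1]' --offset '[[-3.1,-1.3,0.3],[-3.2,-1.0,0.3],[-3.3,-0.7,0.3],[-3.3,-0.4,0.3],[-3.3,-0.1,0.3],[-3.4,0.1,0.3],[-3.3,0.4,0.3],[-3.3,0.7,0.2]]' --twist '[[0,0,4.9],[0,0,4.9],[0,0,4.9],[0,0,4.9],[0,0,4.9],[0,0,4.9],[0,0,4.9],[0,0,4.9]]'

```text
time: 0.9
position: [0.3869, 0.3361, 0.2201]
ee_rot: [-179.9, -0.0, 120.7]
contact_force: [0.8, 0.5, -0.8]
finger_gap: 0.549
finger_force: 0.0
```

Request:
jog_arm --claw '[-0.1,-0.1,-0.1,-0.1,-0.1,-0.1,-0.1,-0.1]' --offset '[[-3.2,1.0,0.3],[-3.1,1.3,0.2],[-3.0,1.5,0.3],[-2.8,1.8,0.2],[-2.7,2.0,0.3],[-2.5,2.2,0.2],[-2.3,2.5,0.3],[-2.1,2.6,0.2]]' --twist '[[0,0,4.9],[0,0,4.9],[0,0,4.9],[0,0,5],[0,0,4.9],[0,0,5],[0,0,4.9],[0,0,5]]'

```text
time: 1.7
position: [0.5867, 0.1571, 0.1999]
ee_rot: [-179.9, 0.0, 81.2]
contact_force: [0.5, -0.0, 0.6]
finger_gap: 0.553
finger_force: 0.0
```

```bash
python3 - <<'E'
from h import *
import cv2
o=readout.get_obs(); print(o["time"],o["position"],o["ee_rot"],o["finger_gap"],o["contact_force"])
s=viewer.capture("side")
cv2.imwrite("pics/s1.png",cv2.resize(s[150:375,130:430],None,fx=2.6,fy=2.6))
plan([.586,.158,.066],81.4,8)
E
```

```text
1.7 [0.5866907  0.15714344 0.19989141] [-1.79931126e+02  1.37206081e-02  8.11617487e+01] 0.5534032309518899 [ 0.49384226 -0.04470889  0.57730159]
[0.1, -0.1, 1.7] [0.0, 0.0, -0.1]
[0.0, -0.1, 1.7] [0.0, 0.0, -0.1]
[0.1, -0.1, 1.7] [0.0, 0.0, -0.1]
[0.0, -0.0, 1.6] [0.0, 0.0, -0.1]
[0.1, -0.1, 1.7] [0.0, 0.0, -0.1]
[0.0, -0.0, 1.6] [0.0, 0.0, -0.0]
[0.1, -0.1, 1.7] [0.1, 0.1, -0.1]
[0.0, -0.0, 1.6] [0.0, 0.0, -0.0]
end [0.58635404 0.15765559 0.06640809] [1.79984989e+02 2.83421838e-02 8.13517152e+01]
```

View pics/s1.png

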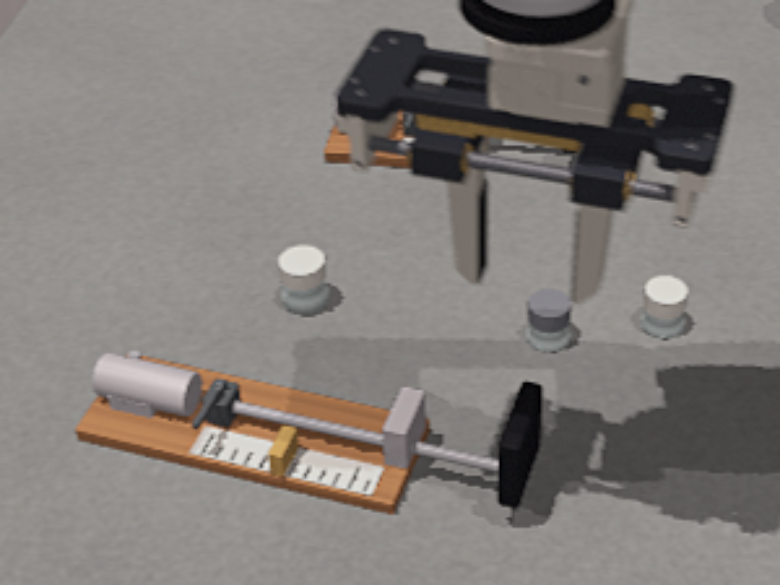

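The side view shows the open fingers above the bar and the jaws lined up along the rod; nothing stands below them except the bar, at crop (520,440). I'll lower the arm.

Request:
jog_arm --claw '[-0.1,-0.1,-0.1,-0.1,-0.1,-0.1,-0.1,-0.1]' --offset '[[0.1,-0.1,1.7],[0,0,1.7],[0,0,1.7],[0,0,1.6],[0,0,1.7],[0,0,1.7],[0,0,1.7],[0,0,1.6]]' --twist '[[0,0,-0.2],[0,0,0],[0,0,0],[0,0,0],[0,0,0],[0,0,0],[0,0,0],[0,0,0]]'

```text
time: 2.55
position: [0.5846, 0.1594, 0.0654]
ee_rot: [-179.9, 0.0, 81.6]
contact_force: [-0.3, 0.4, 0.6]
finger_gap: 0.547
finger_force: 0.0
```

Request:
jog_arm --claw '[0,0.2,0.4,0.6,0.8,0.8,0.8,0.8]' --offset '[[0,0,0],[0,0,0],[0,0,0],[0,0,0],[0,0,0],[0,0,0],[0,0,0],[0,0,0]]' --twist '[[0,0,0],[0,0,0],[0,0,0],[0,0,0],[0,0,0],[0,0,0],[0,0,0],[0,0,0]]' --grip_force 15

```text
time: 3.35
position: [0.5861, 0.1594, 0.0673]
ee_rot: [179.9, -0.0, 81.6]
contact_force: [0.8, 0.2, 2.9]
finger_gap: 0.151
finger_force: 15.0
```

The bar is gripped (opening about 14 mm). I'll pull 48 mm, then look.

Request:
jog_arm --claw '[0.9,0.9,0.9,0.9,0.9,0.9,0.9,0.9]' --offset '[[0,0,0],[0,-0.4,0],[0,-0.8,0],[0,-0.8,0],[0,-0.8,0],[0,-0.8,0],[0,-0.8,0],[0,-0.4,0]]' --twist '[[0,0,0],[0,0,0],[0,0,0],[0,0,0],[0,0,0],[0,0,0],[0,0,0],[0,0,0]]' --grip_force 25

```text
time: 4.15
position: [0.5379, 0.1669, 0.0673]
ee_rot: [179.9, -0.1, 81.6]
contact_force: [5.1, 2.2, 4.3]
finger_gap: 0.15
finger_force: 25.0
```

```bash
python3 - <<'E'
from h import *
import cv2
a=viewer.capture("top"); s=viewer.capture("side")
o=readout.get_obs(); print(o["time"],o["position"],o["ee_rot"],o["finger_gap"],o["contact_force"],o["finger_force"])
A=cv2.resize(a[165:240,215:290],None,fx=5,fy=5,interpolation=cv2.INTER_CUBIC)
B=cv2.resize(s[270:360,190:290],None,fx=4,fy=4,interpolation=cv2.INTER_CUBIC)
O=np.zeros((380,780,3),np.uint8);O[:375,:375]=A;O[:360,378:778]=B
cv2.imwrite("pics/pull.png",O)
E
```

```text
4.25 [0.53787708 0.16693168 0.06729561] [ 1.79885085e+02 -4.95300618e-02  8.15856716e+01] 0.15137173951521365 [4.93257596 0.93590106 4.25600239] 24.9992698431015
```

View pics/pull.png

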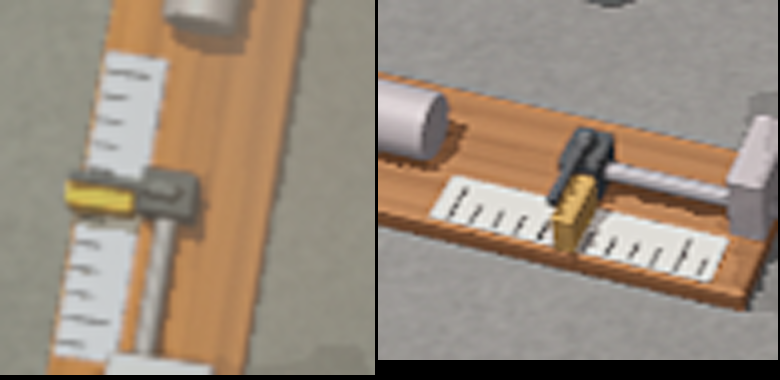

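In the top crop the pointer (y≈182) stands over the clip's far edge, and the clip's middle is near y≈194. That leaves about 5 mm to go, which agrees with the 53 mm measured. I'll pull that last bit and hold.

Request:
jog_arm --claw '[0.9,0.9,0.9,0.9,0.9,0.9,0.9,0.9]' --offset '[[0,-0.2,0],[0,-0.2,0],[0,-0.1,0],[0,0,0],[0,0,0],[0,0,0],[0,0,0],[0,0,0]]' --twist '[[0,0,0],[0,0,0],[0,0,0],[0,0,0],[0,0,0],[0,0,0],[0,0,0],[0,0,0]]'

```text
time: 5.05
position: [0.5337, 0.1676, 0.0673]
ee_rot: [179.9, -0.1, 81.6]
contact_force: [5.1, 1.9, 6.4]
finger_gap: 0.147
finger_force: 25.0
```

```bash
python3 - <<'E'
from h import *
import cv2
a=viewer.capture("top"); s=viewer.capture("side")
o=readout.get_obs(); print(o["time"],o["position"],o["qvel"])
A=cv2.resize(a[165:240,215:290],None,fx=5,fy=5,interpolation=cv2.INTER_CUBIC)
B=cv2.resize(s[270:360,190:290],None,fx=4,fy=4,interpolation=cv2.INTER_CUBIC)
O=np.zeros((380,780,3),np.uint8);O[:375,:375]=A;O[:360,378:778]=B
cv2.imwrite("pics/pull2.png",O)
E
```

```text
5.15 [0.53367776 0.16760089 0.06729408] [ 0.03642672 -0.00870427 -0.06653133 -0.05079172 -0.04132513 -0.0428603 ]
```

View pics/pull2.png

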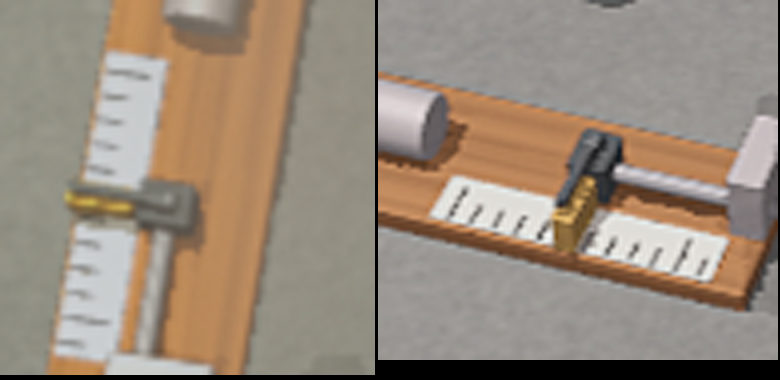

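Request:
jog_arm --claw '[0.9,0.9,0.9,0.9,0.9,0.9,0.9,0.9]' --offset '[[0,0,0],[0,0,0],[0,0,0],[0,0,0],[0,0,0],[0,0,0],[0,0,0],[0,0,0]]' --twist '[[0,0,0],[0,0,0],[0,0,0],[0,0,0],[0,0,0],[0,0,0],[0,0,0],[0,0,0]]'

```text
time: 5.95
position: [0.5337, 0.1676, 0.0673]
ee_rot: [179.9, -0.1, 81.6]
contact_force: [4.9, 2.1, 5.9]
finger_gap: 0.153
finger_force: 25.0
```

The pointer now stands over the clip's middle (top crop y≈194) and the clip hasn't moved. It has been held for over a second, so I'll ease it home 53 mm.

Request:
jog_arm --claw '[0.9,0.9,0.9,0.9,0.9,0.9,0.9,0.9]' --offset '[[0,0.3,0],[0,0.7,0],[0,0.8,0],[0,0.8,0],[0,0.8,0],[0,0.8,0],[0,0.7,0],[0,0.3,0]]' --twist '[[0,0,0],[0,0,0],[0,0,0],[0,0,0],[0,0,0],[0,0,0],[0,0,0],[0,0,0]]'

```text
time: 6.75
position: [0.5848, 0.1595, 0.0673]
ee_rot: [179.9, -0.0, 81.6]
contact_force: [1.3, 0.9, 8.5]
finger_gap: 0.149
finger_force: 25.0
```

Request:
jog_arm --claw '[0.9,0.9,0.9,0.9,0.9]' --offset '[[0,0.1,0],[0,0,0],[0,0,0],[0,0,0],[0,0,0]]' --twist '[[0,0,0],[0,0,0],[0,0,0],[0,0,0],[0,0,0]]' --grip_force 8

```text
time: 7.25
position: [0.5852, 0.1595, 0.0673]
ee_rot: [180.0, -0.0, 81.6]
contact_force: [2.9, -0.9, 7.1]
finger_gap: 0.147
finger_force: 8.0
```

Request:
jog_arm --claw '[0.65,0.6,0.5,0.4,0.2,0,-0.1,-0.1]' --offset '[[0,0,0],[0,0,0],[0,0,0],[0,0,0],[0,0,0],[0,0,0],[0,0,0],[0,0,0]]' --twist '[[0,0,0],[0,0,0],[0,0,0],[0,0,0],[0,0,0],[0,0,0],[0,0,0],[0,0,0]]'

```text
time: 8.05
position: [0.5852, 0.1594, 0.0666]
ee_rot: [-180.0, 0.0, 81.6]
contact_force: [-0.6, -0.3, 0.3]
finger_gap: 0.543
finger_force: 0.0
```

Request:
jog_arm --claw '[-0.1,-0.1,-0.1,-0.1,-0.1,-0.1,-0.1,-0.1]' --offset '[[0,0,-0.5],[0,0,-1.5],[0,0,-2],[0,0,-2],[0,0,-2],[0,0,-2],[0,0,-2],[0,0,-1]]' --twist '[[0,0,0],[0,0,0],[0,0,0],[0,0,0],[0,0,0],[0,0,0],[0,0,0],[0,0,0]]'

```text
time: 8.85
position: [0.586, 0.1595, 0.1991]
ee_rot: [179.8, -0.0, 81.6]
contact_force: [0.7, -0.6, -0.7]
finger_gap: 0.55
finger_force: 0.0
```

```bash
python3 - <<'E'
from h import *
import cv2
s=viewer.capture("side"); r=cv2.imread("pics/side0.png")
O=np.hstack([cv2.resize(i[165:360,150:360],None,fx=1.9,fy=1.9) for i in (r,s)]); print(O.shape)
cv2.imwrite("pics/end.png",O)
E
```

```text
(370, 798, 3)
```

View pics/end.png

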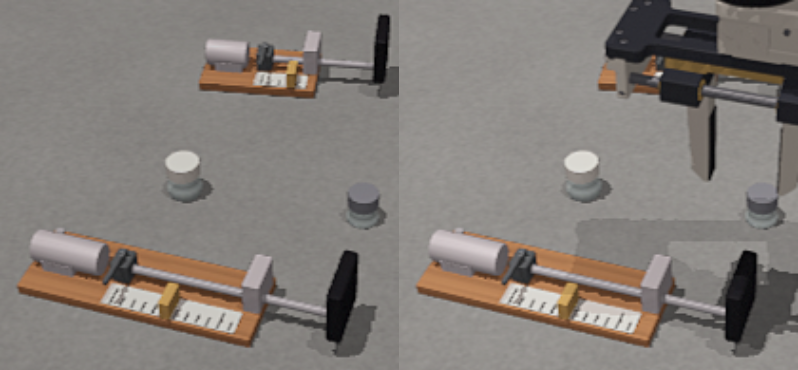

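Compared with the first picture (left), the bar at (740,297), the pointer at (522,266) and the clip at (568,302) are all back in place, and the gripper is clear.

```bash
python3 -c "
from rig import job
print(job.hand_in())"
```

```text
the job is handed in; nothing more can be done
None
```

I pulled the longer gauge until its pointer stood over the clip, held it there for over a second, eased it home and let go; the clip and the shorter gauge stayed put, and the job is handed in (the hand-in reports no verdict).

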